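# Clamp a square tube in the cam-lock drilling jig

## Robot

A 6-joint arm with a two-finger parallel gripper is mounted at the origin on the work surface. World frame = base frame: x ahead of the robot, y to its left, z up, the work surface at z = 0. Lengths are in m, angles in rad, forces in N, time in s.
With the tool pointing down it reaches from about 0.3 to 0.75 m from the base axis. Payload 8.5 kg.
Tool frame: the origin (TCP) lies on the front face of the gripper's body, between the roots of the fingers; the fingertips stand arm.tips_ahead ahead of it and the grasp point (between the pads) lies 54 mm ahead of it (arm.tips_ahead is the distance from the TCP to the fingertips, in m); z points along the fingers, y is the line along which they close (so a half turn about z gives the same grasp; the last joint's range is limited). The gripper opens to 85 mm and grips with 20 to 120 N. Pads are 22 mm wide; open, the fingers measure 114 mm over their backs; the gripper's body (76 mm by 85 mm) begins 54 mm behind the grasp point. The pads swing forward as they close: fully open they stand 13 mm farther back than shut.
Start: joints at [-1.556, 0.381, 1.297, -0, 1.464, -0.215], TCP at [0.125, -0.536, 0.304] pointing down, gripper open.
Joint ranges: [-3.11, 3.11], [-0.89, 2.33], [0.22, 2.48], [-1.42, 4.56], [0.17, 2.85], [-2.88, 2.88]. Speed limits (rad/s): [2.39, 2.39, 3.14, 3.14, 3.14, 3.14].

## Interface

Orientations are given as a unit quaternion [w, x, y, z].
In Python, from rig import arm, cams gives the robot as it stands.
- The arm moves only by the tool move_arm, never from a script. Its argument "rows" is a list of rows, each a list of 3 entries, a list of its own where there are three numbers: the gripper command: -1 is fully open, 1 is shut, values between are in proportion, then the shift along the tool's x, y, z normalised to -1 to 1, where 1 is 0.25 m, then the turn about the tool's z normalised to -1 to 1, where 1 is pi rad. In form: [[fingers, [x, y, z], turn], ...]. A call has exactly 8 rows; each row is the pose to reach, as a shift and turn from the pose commanded when the call began, along the tool's axes at that moment, turning the shorter way round; what a row does not reach only later rows make up. A row lasts 1/8 s, in which the tool goes at most 62.5 mm and 10.7 degrees, less where a joint would pass 70% of its speed; a pose out of reach is approached as far as the arm can. A call with a number of a shift or a turn outside -1 to 1 is refused whole. A call with a gripper value outside its range is refused whole. The fingers move at their own pace and stop on an object; "newtons" is the grip in N (left out, the last holds). Time passes only in rows, so rows that repeat a pose let the fingers close, or fill a call up. It gives the time, the measured TCP pose, the force, the opening and the grip force at its end, in the units of the state.
- arm.sense(): the state, without advancing time (a new reading comes with each control period).
- cams.camera(name): name is "side" or "top"; returns a dict with "color" (420x560x3 uint8, red, green, blue), "fx", "fy", "cx", "cy" (pixels), "k1" (the pictures are not rectified: a ray, as slopes to the right and down, at radius r is drawn at 1 + k1 r^2 times it, then the intrinsics apply), "rvec" (rotation vector, rad) and "tvec" (3), from world to camera coordinates, as OpenCV has them. Camera axes: x right, y down, z forward; pixel columns grow to the right and rows downward; lengths in m; the calibration is good to about 2 mm. A picture is of the moment at which its call begins. There is no depth.
- arm.finish_job(): hands the job in; it is judged then, once.
The state is a dict: "clock": time; "joint_positions": joint angles; "dq": joint speeds; "tau": joint torques, N m; "eef_pos": TCP position; "ee_rot": TCP orientation; "force": force on the tool from outside, world axes, zero at the start; "ft_torque": the same for the moment, N m; "finger_gap": opening from 0.0 (shut) to 1.0 (fully open); "grasp_force": force on a finger pad.
Only numpy, scipy, OpenCV 4.12 (cv2) and the standard library are available. Lean on these libraries where they do the work, as an engineer would, in place of code of your own. Each camera call takes 0.05 s, during which the arm holds its last target. There are 200 camera calls.

## Task

Slide the square tube along its channel in the drilling jig until it is fully home against the end stop, easing it up to the stop rather than ramming it. Then clamp it there: turn the black bar knob clockwise (seen from above) until you feel the sprung roller drop into the notch of the cam disc, stop there without forcing the roller up the far side of the notch, and let go. Leave the hammer, bottle, spanner and tray alone.

Things in the scene. Friction and masses are not known exactly. Their poses are not given: they have to be found in the camera images.
- jig: grey iron drilling jig bolted to the bench; place and yaw vary. Plate 230 (x) by 200 (y) mm, top 16 mm above the bench; origin under its centre, z up. The tube lies along the jig's y, on the plate, in a channel between the fence (+x side) and the clamp pad (-x side, 13 mm above the plate); channel open at its -y end. The knob's upright axis is at jig x = -45 mm, y = 0.
- tube: loose length of square steel tube 30 by 30 mm, 3 mm wall, 150 mm long, open ends, about 0.25 to 0.5 kg, lying on the jig plate along the jig's y (its own y along its length), its front end 15 to 45 mm short of the end stop and up to 1 mm off the fence. Origin at the centre of its underside. It slides on the plate with some 1 to 4 N.
- tube_front (a point): centre of the tube's +y end, 15 mm above its underside; home when it is at the end stop's face (jig y = +80 mm)
- tube_rear (a point): centre of the tube's -y end (open side), 15 mm above its underside: the end to push
- pad: dark steel clamp pad, 70 mm long (jig y -35 to +35 mm), 13 mm high, on two springs (8 N/mm together) in front of a jaw that the eccentric under the cam disc drives towards the fence; starts 0.5 to 7 mm clear of the tube and presses it on the fence with some 11 N when clamped
- knob: black bar knob on the cam: upright bar 48 mm long (own x), 14 mm wide (own y), 34 mm tall, over a 26 mm round collar. Turns about its own z only. Origin on the axis, 46 mm above the bench; the bar spans 54 to 88 mm and all near it but the bush arm is under 50 mm. It is set at another angle on the cam each time: the notch comes somewhere between 0.6 and 1.35 rad clockwise of the start.
- knob_grip (a point): on the knob's axis at mid-bar, 73 mm above the bench. Clockwise turning is resisted with 0.1 to 0.2 N m while the roller rides on the rim. At the notch this falls by over 0.2 N m within about 0.1 rad, to nothing or to a pull the same way; let go then, the knob draws itself into the notch. Turned on, it meets over 0.3 N m, the roller climbing the far side and out, some 0.2 rad further
- hammer: hammer lying on the bench to the left, to be left alone
- oil: grey plastic bottle 60 mm across, 150 mm tall, on the left, to be left alone
- spanner: steel spanner lying on the bench to the right, to be left alone
- tray: dark steel open tray 140 by 200 by 50 mm on the right, to be left alone
- fence (a point): on the jig: middle of the top edge of the fixed steel fence's face, jig x = +60, y = 0, z = 34 mm; the fence runs along the jig's y, 180 mm long, 20 mm thick. A tube on the fence has its centre line at jig x = +45 mm
- bush (a point): on the jig: top of the drill bush, jig x = +45, y = +45, z = 66 mm. Its steel arm (30 mm wide, y 30 to 60 mm, x 25 to 81 mm) crosses over the tube with 4 mm clearance, its underside 50 mm above the bench
- housing (a point): on the jig: top centre of the lock plunger's housing, 26 (x) by 30 (y) mm, jig x = -45, y = -67, z = 46 mm. The plunger ('follower', not measured) slides along the jig's y and presses its 8 mm roller with 6 to 9 N on the -y side of the round cam disc (72 mm, under the knob): 0 on the rim, 5 mm when down in the disc's single notch. A pull button stands out behind to y = -101 mm
- endstop (a point): on the jig: centre of the end stop's face, jig x = +45, y = +80, z = 29 mm; a rigid dark steel block 36 (x) by 14 (y) mm, 26 mm above the plate, that closes the +y end of the channel. Pushed against it the tube stops dead

How it is judged:
By the outcome, as a careful person would: the job done as asked, in the order asked, and still so for the second after the job is handed in, with the robot touching nothing.
It also fails if it takes over 61 s, if anything falls off the work surface, if the arm or the gripper's body presses on something with over 40 N, if the wrist force passes 120 N, or if a joint passes its speed limit or range.

## Working session

There is one attempt and no reset: what is moved stays moved. The work goes in short steps, Python scripts to look and compute and a tool call to move; the robot and the scene stay as the last step left them, time stands still between calls to the robot, and variables do not carry over. Pictures are saved under pics/ and viewed, at most 10 in all, crops included, and the job is handed in when it is done.

Besides the shell and the picture viewer there is one more tool, called after "Request:" in YAML: its name, and indented under it one key for each argument. move_arm: Moves the arm, as the interface text tells. Scaled input: -1 to 1 covers 0.25 m each way for a shift and pi rad each way for a turn. Its arguments: {"type":"object","properties":{"rows":{"type":"array"},"newtons":{"type":"number"}},"required":["rows"]}

```bash
ls; mkdir -p pics
cat > h.py <<'E'
import numpy as np, cv2
from rig import arm, cams
def K(c): return np.array([[c['fx'],0,c['cx']],[0,c['fy'],c['cy']],[0,0,1]]), np.array([c['k1'],0,0,0],float)
def ray(c,uv):
    k,d=K(c); R=cv2.Rodrigues(np.array(c['rvec'],float))[0]; t=np.array(c['tvec'],float)
    p=cv2.undistortPoints(np.array(uv,float).reshape(-1,1,2),k,d).reshape(-1,2)
    D=np.c_[p,np.ones(len(p))]@R; return -R.T@t, D
def onz(c,uv,z):
    o,D=ray(c,uv); return o+D*((z-o[2])/D[:,2])[:,None]
def proj(c,P):
    k,d=K(c); return cv2.projectPoints(np.array(P,float).reshape(-1,1,3),np.array(c['rvec'],float),np.array(c['tvec'],float),k,d)[0].reshape(-1,2)
E
python3 - <<'E'
from h import *
import pickle
s=arm.sense(); print({k:np.round(v,3).tolist() for k,v in s.items()}, arm.tips_ahead)
for n in('top','side'):
    c=cams.camera(n); pickle.dump(c,open(n+'.pkl','wb')); cv2.imwrite(f'pics/{n}0.png',cv2.resize(c['color'][:,:,::-1],(784,588),interpolation=cv2.INTER_CUBIC))
    print(n,c['fx'],c['k1'],ray(c,[[280,210]]))
E
```

```text
pics
{'clock': 0.0, 'joint_positions': [-1.556, 0.381, 1.298, 0.0, 1.464, -0.215], 'dq': [0.001, 0.002, -0.001, -0.001, 0.001, -0.002], 'tau': [-0.001, -44.847, -23.128, -0.0, 0.005, -0.0], 'eef_pos': [0.125, -0.535, 0.303], 'ee_rot': [-0.001, 0.993, 0.115, 0.0], 'force': [-0.589, 0.338, -0.022], 'ft_torque': [-0.018, -0.012, -0.015], 'grasp_force': 0.0, 'finger_gap': 0.997} 0.0726
top 508.9164310350908 0.003095015607843393 (array([ 0.36430062, -0.02724803,  1.45756677]), array([[ 0.14759502,  0.01954178, -0.98889271]]))
side 383.4498919051562 -0.08244515894012384 (array([0.06396483, 0.5802887 , 0.7457378 ]), array([[ 0.46417069, -0.58879628, -0.66178912]]))
```

View pics/top0.png

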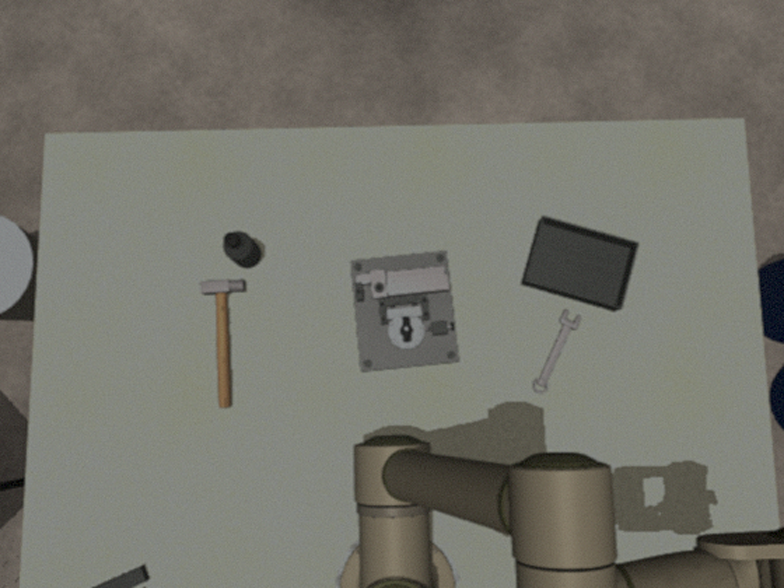

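View pics/side0.png

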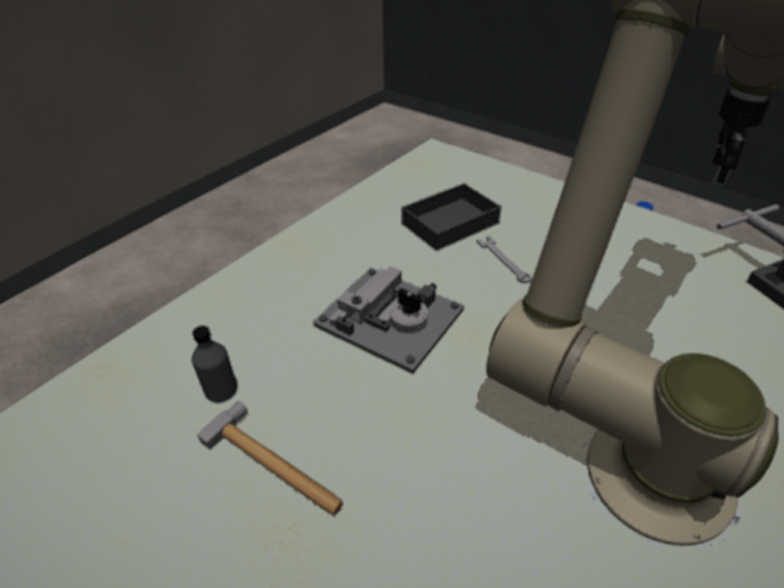

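The top view (784x588 scale) shows the jig with its plate corners near (351,261), (445,251), (459,361), (361,371). The knob is at (406,328) and the tube runs along y at about (415,280). The end stop is at the left, so jig y is close to world +y.

Run:
```python
from h import *
import pickle
c=pickle.load(open('top.pkl','rb')); im=c['color']
g=cv2.cvtColor(im,cv2.COLOR_RGB2GRAY)
r=cv2.resize(im[170:275,240:340,::-1],None,fx=5.6,fy=5.6,interpolation=cv2.INTER_CUBIC); 
r=cv2.convertScaleAbs(r,alpha=1.5)
cv2.imwrite('pics/topc.png',r)
# plate: bench is brighter/greenish
lab=cv2.cvtColor(im,cv2.COLOR_RGB2LAB).astype(int)
print([im[y,x].tolist() for x,y in [(230,220),(262,230),(300,200),(290,233)]])
bg=np.median(im[160:175,230:330].reshape(-1,3),0); print(bg)
m=(np.abs(im.astype(int)-bg).sum(2)>45).astype(np.uint8); m[:, :245]=0; m[:,335:]=0; m[:172]=0; m[272:]=0
m=cv2.morphologyEx(m,cv2.MORPH_CLOSE,np.ones((5,5)))
ct=max(cv2.findContours(m,0,1)[0],key=cv2.contourArea); rect=cv2.minAreaRect(ct); b=cv2.boxPoints(rect)
P=onz(c,b,.016); print(b,P.round(4)); ctr=P.mean(0); print('ctr',ctr,[np.linalg.norm(P[i]-P[i-1]).round(4) for i in range(4)],[np.degrees(np.arctan2(*(P[i]-P[i-1])[1::-1])).round(2) for i in range(4)])
```

```text
[[132, 137, 126], [102, 102, 98], [130, 124, 125], [95, 95, 97]]
[132. 135. 127.]
[[248.35657 185.47626]
 [320.11453 178.11646]
 [328.35394 258.4509 ]
 [256.59598 265.8107 ]] [[ 0.6525  0.0918  0.016 ]
 [ 0.6706 -0.1156  0.016 ]
 [ 0.4392 -0.1334  0.016 ]
 [ 0.4212  0.0693  0.016 ]]
ctr [ 0.54586799 -0.02199955  0.016     ] [np.float64(0.2324), np.float64(0.2082), np.float64(0.2321), np.float64(0.2035)] [np.float64(5.54), np.float64(-85.0), np.float64(-175.6), np.float64(95.09)]
```

View pics/topc.png

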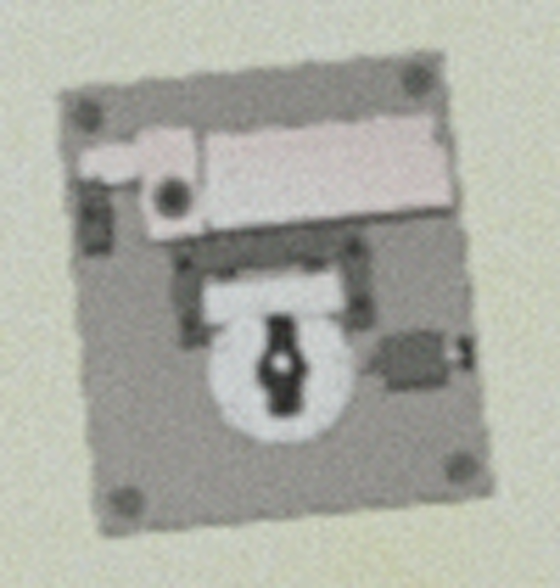

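```bash
cat >> h.py <<'E'
def cr(p): return (np.array(p,float)+.5)/5.6-.5+[240,170]
E
python3 - <<'E'
from h import *
import pickle
c=pickle.load(open('top.pkl','rb')); s=pickle.load(open('side.pkl','rb'))
S=onz(c,cr([(88,115),(417,78),(461,466),(126,502)]),.018); print(S.round(4),S.mean(0))
a=[np.degrees(np.arctan2(*(p-q)[1::-1])) for p,q in [(S[0],S[1]),(S[3],S[2])]]; b=[np.degrees(np.arctan2(*(p-q)[1::-1])) for p,q in [(S[0],S[3]),(S[1],S[2])]]; print(a,b)
th=np.radians(np.mean([a[0]-90,a[1]-90,b[0],b[1]])); o=S.mean(0)[:2]; R=np.array([[np.cos(th),-np.sin(th)],[np.sin(th),np.cos(th)]])
print('yaw',th,o); J=lambda P:((P[:,:2]-o)@R).round(4)
print('knob',onz(c,cr([(283,364)]),.088),J(onz(c,cr([(283,364)]),.088)))
kb=onz(c,cr([(281,314),(285,416)]),.088); print('bar',kb,np.arctan2(*(kb[0]-kb[1])[1::-1]))
print('bush',J(onz(c,cr([(173,197)]),.066)))
print('housing',J(onz(c,cr([(417,360)]),.046)))
print('tube rear',J(onz(c,cr([(436,116),(452,207)]),.046)))
# overlay on side: predictions
def W(x,y,z): return np.r_[o+R@[x,y],z]
pts=[W(-.045,0,.088),W(.045,.045,.066),W(.115,.1,.016),W(.115,-.1,.016),W(-.115,.1,.016),W(-.115,-.1,.016),W(.06,-.09,.034)]
u=proj(s,pts); im=s['color'][:,:,::-1].copy()
im=im[185:270,215:340]; im=cv2.convertScaleAbs(cv2.resize(im,None,fx=6,fy=6,interpolation=cv2.INTER_CUBIC),alpha=1.5)
for p in u: cv2.drawMarker(im,tuple(((p-[215,185]+.5)*6).astype(int).tolist()),(0,0,255),1,14)
cv2.imwrite('pics/sidec.png',im)
E
```

```text
[[ 0.6381  0.0716  0.018 ]
 [ 0.6547 -0.0977  0.018 ]
 [ 0.4552 -0.1156  0.018 ]
 [ 0.4394  0.0535  0.018 ]] [ 0.54684621 -0.0220374   0.018     ]
[np.float64(95.57426235382522), np.float64(95.35571956356145)] [np.float64(5.198821296819885), np.float64(5.108814397441563)]
yaw 0.09266658815069853 [ 0.54684621 -0.0220374 ]
knob [[ 0.50112723 -0.02671319  0.088     ]] [[-0.046  -0.0004]]
bar [[ 0.52542144 -0.02611303  0.088     ]
 [ 0.47598883 -0.02729567  0.088     ]] 0.02391984349639929
bush [[0.0445 0.0445]]
housing [[-0.0469 -0.0672]]
tube rear [[ 0.0745 -0.0907]
 [ 0.0276 -0.0933]]
```

View pics/sidec.png

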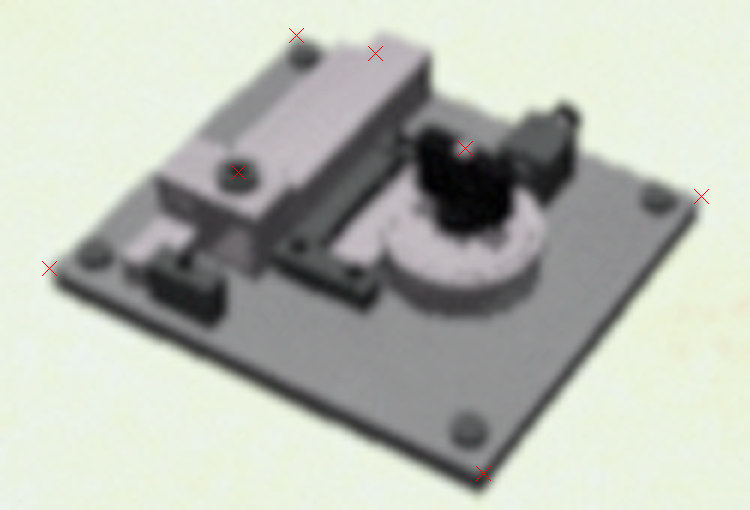

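The side view confirms the frame, with markers within about 2 mm: knob at (465,150), bush at (238,172). Next I compute the moves.

```bash
cat >> h.py <<'E'
from scipy.spatial.transform import Rotation as Ro
th=.0927; o=np.array([.5460,-.0222]); R2=np.array([[np.cos(th),-np.sin(th)],[np.sin(th),np.cos(th)]])
def W(x,y,z): return np.r_[o+R2@[x,y],z]
def st():
    s=arm.sense(); q=s['ee_rot']; r=Ro.from_quat([q[1],q[2],q[3],q[0]]); p=np.array(s['eef_pos']); X=r.as_matrix()[:,0]
    return s,p,r,np.arctan2(X[1],X[0])
def plan(T,yaw):
    s,p,r,y=st(); d=r.as_matrix().T@(np.array(T)-p); print('shift/.25',(d/.25).round(4),'turn/pi',round(-((yaw-y+np.pi)%(2*np.pi)-np.pi)/np.pi,4),'yaw',round(y,4))
def rep():
    s,p,r,y=st(); j=np.r_[R2.T@(p[:2]-o),p[2]]
    print('t',round(s['clock'],2),'jig',j.round(4),'yaw-th',round(y-th,4),'F jig',np.r_[R2.T@s['force'][:2],s['force'][2]].round(2),'M',np.round(s['ft_torque'],3),'gap',round(s['finger_gap'],3),'j6',round(s['joint_positions'][5],2),'tilt',r.as_matrix()[:,2].round(4))
E
python3 -c "
from h import *
rep(); plan(W(.044,-.125,.2),th+np.pi/2)"
```

```text
t 0.1 jig [-0.4664 -0.472   0.3034] yaw-th 0.1371 F jig [ 0.16 -0.05 -0.87] M [-0.041 -0.018 -0.036] gap 0.999 j6 -0.22 tilt [-0.      0.0013 -1.    ]
shift/.25 [ 2.2121 -1.0955  0.4156] turn/pi -0.4564 yaw 0.2298
```

Request:
move_arm:
  rows:
    - [1, [0.12, -0.06, 0], -0.05]
    - [1, [0.25, -0.12, 0], -0.1]
    - [1, [0.4, -0.2, 0], -0.15]
    - [1, [0.55, -0.27, 0], -0.2]
    - [1, [0.7, -0.35, 0], -0.25]
    - [1, [0.85, -0.42, 0], -0.3]
    - [1, [0.95, -0.47, 0], -0.35]
    - [1, [1, -0.5, 0], -0.4]
  newtons: 30

```text
clock: 1.1
eef_pos: [0.3412, -0.3557, 0.3037]
ee_rot: [-0.0, 0.734, 0.679, 0.0]
force: [0.3, -0.0, -0.4]
finger_gap: -0.001
grasp_force: 0.0
```

```bash
python3 -c "
from h import *
rep(); plan(W(.044,-.13,.2),th+np.pi/2)"
```

```text
t 1.1 jig [-0.2348 -0.3131  0.3037] yaw-th 1.4005 F jig [ 0.27 -0.04 -0.36] M [ 0.047 -0.033  0.039] gap -0.001 j6 -0.97 tilt [-3.e-04  7.e-04 -1.e+00]
shift/.25 [0.9107 0.9751 0.415 ] turn/pi -0.0542 yaw 1.4932
```

Request:
move_arm:
  rows:
    - [1, [0.11, 0.12, 0], -0.03]
    - [1, [0.23, 0.25, 0], -0.054]
    - [1, [0.38, 0.4, 0.05], -0.054]
    - [1, [0.53, 0.55, 0.15], -0.054]
    - [1, [0.68, 0.72, 0.25], -0.054]
    - [1, [0.8, 0.86, 0.33], -0.054]
    - [1, [0.88, 0.94, 0.39], -0.054]
    - [1, [0.91, 0.975, 0.415], -0.054]

```text
clock: 2.1
eef_pos: [0.6028, -0.1495, 0.1988]
ee_rot: [-0.001, 0.676, 0.737, -0.0]
force: [-0.3, -0.2, -1.0]
finger_gap: 0.001
grasp_force: 0.0
```

```bash
python3 - <<'E'
from h import *
rep(); plan(W(.044,-.13,.109),th+np.pi/2)
for n in('top','side'):
    c=cams.camera(n); u=proj(c,W(.045,-.1,.046))[0].astype(int); print(u)
    k=c['color'][u[1]-60:u[1]+60,u[0]-80:u[0]+80,::-1]; cv2.imwrite(f'pics/{n}1.png',cv2.convertScaleAbs(cv2.resize(k,None,fx=4,fy=4,interpolation=cv2.INTER_CUBIC),alpha=1.4))
E
cd pics; python3 -c "
import cv2,numpy as np
cv2.imwrite('both1.png',cv2.resize(np.vstack([cv2.imread('top1.png'),cv2.imread('side1.png')]),(400,600)))"
```

```text
t 2.1 jig [ 0.0447 -0.1321  0.1988] yaw-th 1.565 F jig [-0.34 -0.17 -1.04] M [-0.016 -0.007 -0.   ] gap 0.001 j6 -0.52 tilt [-2.1e-03  9.0e-04 -1.0e+00]
shift/.25 [ 0.0078 -0.0023  0.359 ] turn/pi -0.0018 yaw 1.6577
[322 200]
[283 190]
```

View pics/side1.png

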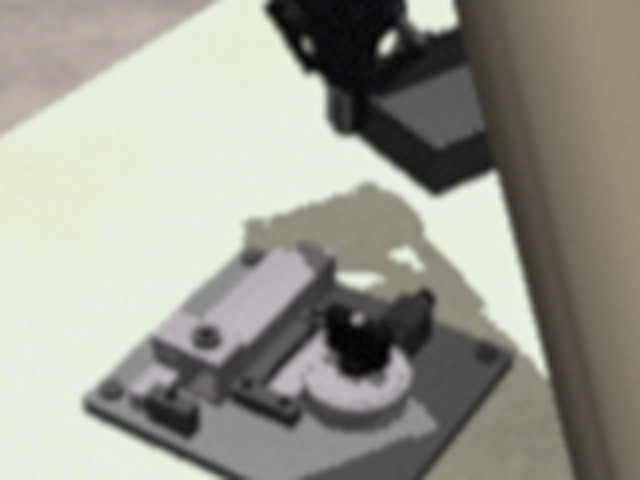

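The closed fingers (345,115) hang behind the tube's rear end, well clear. Descending.

Request:
move_arm:
  rows:
    - [1, [0, 0, 0.06], 0]
    - [1, [0, 0, 0.14], 0]
    - [1, [0, 0, 0.22], 0]
    - [1, [0, 0, 0.29], 0]
    - [1, [0, 0, 0.34], 0]
    - [1, [0, 0, 0.36], 0]
    - [1, [0.02, 0, 0.36], 0]
    - [1, [0.05, 0, 0.36], 0]

```text
clock: 3.2
eef_pos: [0.6014, -0.138, 0.1108]
ee_rot: [0.001, 0.676, 0.737, 0.0]
force: [0.0, -0.8, -0.4]
finger_gap: -0.001
grasp_force: 0.0
```

```bash
python3 -c "
from h import *
rep()"
```

```text
t 3.2 jig [ 0.0444 -0.1204  0.1108] yaw-th 1.5632 F jig [-0.04 -0.84 -0.42] M [ 0.003  0.032 -0.001] gap -0.001 j6 -0.5 tilt [ 1.e-03 -4.e-04 -1.e+00]
```

Request:
move_arm:
  rows:
    - [1, [0.01, 0, 0.004], 0]
    - [1, [0.02, 0, 0.004], 0]
    - [1, [0.03, 0, 0.004], 0]
    - [1, [0.04, 0, 0.004], 0]
    - [1, [0.048, 0, 0.004], 0]
    - [1, [0.056, 0, 0.004], 0]
    - [1, [0.064, 0, 0.004], 0]
    - [1, [0.072, 0, 0.004], 0]

```text
clock: 4.2
eef_pos: [0.5997, -0.1205, 0.1092]
ee_rot: [0.0, 0.676, 0.737, -0.0]
force: [0.6, -1.2, -0.7]
finger_gap: 0.002
grasp_force: 1.0
```

```bash
python3 -c "
from h import *
rep()"
```

```text
t 4.2 jig [ 0.0444 -0.1028  0.1092] yaw-th 1.5633 F jig [ 0.48 -1.26 -0.68] M [-0.33  -0.04  -0.022] gap 0.002 j6 -0.48 tilt [ 3.e-04 -6.e-04 -1.e+00]
```

Request:
move_arm:
  rows:
    - [1, [0.006, 0, 0], 0]
    - [1, [0.012, 0, 0], 0]
    - [1, [0.018, 0, 0], 0]
    - [1, [0.024, 0, 0], 0]
    - [1, [0.03, 0, 0], 0]
    - [1, [0.036, 0, 0], 0]
    - [1, [0.041, 0, 0], 0]
    - [1, [0.045, 0, 0], 0]

```text
clock: 5.2
eef_pos: [0.5987, -0.109, 0.1092]
ee_rot: [-0.0, 0.676, 0.737, -0.0]
force: [0.5, -1.2, -0.5]
finger_gap: 0.004
grasp_force: 1.0
```

Run:
```python
from h import *
rep()
c=cams.camera('top');u=cr([0,0]).astype(int)
k=c['color'][170:275,240:340,::-1]; cv2.imwrite('pics/top2.png',cv2.convertScaleAbs(cv2.resize(k,None,fx=5.6,fy=5.6,interpolation=cv2.INTER_CUBIC),alpha=1.5))
```

```text
t 5.2 jig [ 0.0444 -0.0913  0.1092] yaw-th 1.5634 F jig [ 0.42 -1.25 -0.46] M [-0.342 -0.037  0.018] gap 0.004 j6 -0.46 tilt [-1.e-04 -0.e+00 -1.e+00]
```

View pics/top2.png

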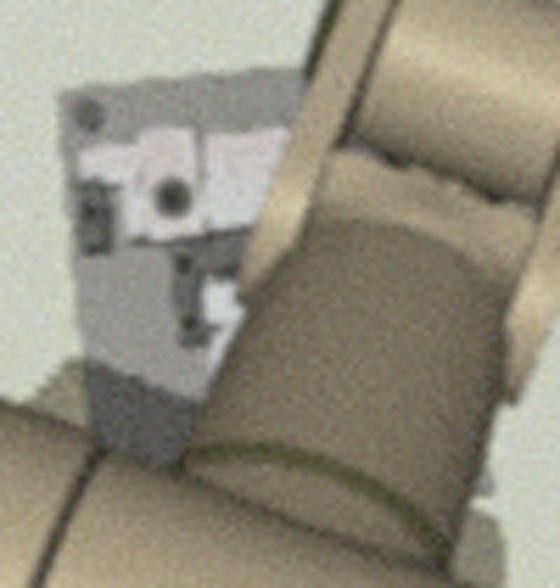

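The tube's front has emerged past the bush arm (crop x about 115 to 140), with a few mm left to the stop. I'll creep from here.

Request:
move_arm:
  rows:
    - [1, [0.002, 0, 0], 0]
    - [1, [0.004, 0, 0], 0]
    - [1, [0.006, 0, 0], 0]
    - [1, [0.008, 0, 0], 0]
    - [1, [0.01, 0, 0], 0]
    - [1, [0.012, 0, 0], 0]
    - [1, [0.014, 0, 0], 0]
    - [1, [0.016, 0, 0], 0]

```text
clock: 6.25
eef_pos: [0.5984, -0.1051, 0.1092]
ee_rot: [0.0, 0.676, 0.737, 0.0]
force: [-0.2, -1.9, -0.8]
finger_gap: -0.001
grasp_force: 1.0
```

Run:
```python
from h import *
rep()
```

```text
t 6.25 jig [ 0.0445 -0.0874  0.1092] yaw-th 1.5634 F jig [-0.34 -1.92 -0.77] M [-0.337 -0.04   0.007] gap -0.001 j6 -0.45 tilt [ 0. -0. -1.]
```

Request:
move_arm:
  rows:
    - [1, [0.002, 0, 0], 0]
    - [1, [0.004, 0, 0], 0]
    - [1, [0.006, 0, 0], 0]
    - [1, [0.008, 0, 0], 0]
    - [1, [0.01, 0, 0], 0]
    - [1, [0.012, 0, 0], 0]
    - [1, [0.014, 0, 0], 0]
    - [1, [0.016, 0, 0], 0]

```text
clock: 7.25
eef_pos: [0.598, -0.1011, 0.1092]
ee_rot: [-0.0, 0.676, 0.737, 0.0]
force: [0.5, -2.9, -0.2]
finger_gap: 0.001
grasp_force: 1.0
```

Run:
```python
from h import *
rep()
```

```text
t 7.25 jig [ 0.0445 -0.0834  0.1092] yaw-th 1.5634 F jig [ 0.26 -2.92 -0.22] M [-0.347 -0.009  0.025] gap 0.001 j6 -0.45 tilt [-0.  0. -1.]
```

Slower now, close to the expected stop (about -0.081).

Request:
move_arm:
  rows:
    - [1, [0.001, 0, 0], 0]
    - [1, [0.002, 0, 0], 0]
    - [1, [0.003, 0, 0], 0]
    - [1, [0.004, 0, 0], 0]
    - [1, [0.005, 0, 0], 0]
    - [1, [0.006, 0, 0], 0]
    - [1, [0.007, 0, 0], 0]
    - [1, [0.008, 0, 0], 0]

```text
clock: 8.25
eef_pos: [0.5979, -0.0991, 0.1092]
ee_rot: [-0.0, 0.676, 0.737, -0.0]
force: [0.6, -2.0, 0.0]
finger_gap: -0.004
grasp_force: 1.0
```

Run:
```python
from h import *
rep()
```

```text
t 8.25 jig [ 0.0445 -0.0814  0.1092] yaw-th 1.5634 F jig [ 0.37 -2.    0.02] M [-0.342 -0.032 -0.045] gap -0.004 j6 -0.44 tilt [-0.  0. -1.]
```

Request:
move_arm:
  rows:
    - [1, [0.001, 0, 0], 0]
    - [1, [0.002, 0, 0], 0]
    - [1, [0.003, 0, 0], 0]
    - [1, [0.004, 0, 0], 0]
    - [1, [0.005, 0, 0], 0]
    - [1, [0.006, 0, 0], 0]
    - [1, [0.007, 0, 0], 0]
    - [1, [0.008, 0, 0], 0]

```text
clock: 9.25
eef_pos: [0.5981, -0.0982, 0.1094]
ee_rot: [0.001, 0.676, 0.737, -0.0]
force: [1.1, -8.7, -0.8]
finger_gap: -0.002
grasp_force: 4.4
```

Run:
```python
from h import *
rep()
```

```text
t 9.25 jig [ 0.0448 -0.0805  0.1094] yaw-th 1.5632 F jig [ 0.33 -8.79 -0.82] M [-1.425 -0.222  0.03 ] gap -0.002 j6 -0.44 tilt [ 0.0014 -0.002  -1.    ]
```

It met the stop at jig y = -0.0805, right where expected, with about 9 N. Backing off and lifting next.

Request:
move_arm:
  rows:
    - [1, [-0.01, 0, 0], 0]
    - [1, [-0.04, 0, 0], 0]
    - [1, [-0.06, 0, -0.05], 0]
    - [1, [-0.06, 0, -0.15], -0.05]
    - [0.5, [-0.06, -0.05, -0.27], -0.11]
    - [0.2, [-0.06, -0.12, -0.37], -0.17]
    - [0, [-0.06, -0.2, -0.4], -0.23]
    - [0, [0, -0.26, -0.4], -0.29]

```text
clock: 10.25
eef_pos: [0.5325, -0.1033, 0.2108]
ee_rot: [0.001, 0.283, 0.959, -0.0]
force: [0.2, 0.1, -0.3]
finger_gap: 0.498
grasp_force: 0.0
```

Run:
```python
from h import *
rep(); plan(W(-.045,0,.2),np.pi+.024)
```

```text
t 10.25 jig [-0.021  -0.0795  0.2108] yaw-th 2.4753 F jig [ 0.24  0.04 -0.26] M [-0.05   0.043 -0.022] gap 0.498 j6 -1.41 tilt [ 2.3e-03 -8.0e-04 -1.0e+00]
shift/.25 [0.2723 0.1906 0.0428] turn/pi -0.1902 yaw 2.568
```

Request:
move_arm:
  rows:
    - [0, [0.04, 0.03, 0], -0.05]
    - [0, [0.09, 0.06, 0], -0.1]
    - [0, [0.14, 0.1, 0], -0.15]
    - [0, [0.19, 0.13, 0], -0.19]
    - [0, [0.23, 0.16, 0.02], -0.19]
    - [0, [0.26, 0.18, 0.03], -0.19]
    - [0, [0.272, 0.19, 0.04], -0.19]
    - [0, [0.272, 0.19, 0.04], -0.19]

```text
clock: 11.25
eef_pos: [0.502, -0.0257, 0.199]
ee_rot: [-0.0, -0.009, 1.0, 0.0]
force: [0.1, -0.5, 0.2]
finger_gap: 0.503
grasp_force: 0.0
```

Run:
```python
from h import *
rep(); plan(W(-.045,0,.129),np.pi+.024)
c=cams.camera('side'); u=proj(c,W(-.045,0,.1))[0].astype(int)
k=c['color'][u[1]-50:u[1]+50,u[0]-65:u[0]+65,::-1]; cv2.imwrite('pics/side3.png',cv2.convertScaleAbs(cv2.resize(k,None,fx=6,fy=6,interpolation=cv2.INTER_CUBIC),alpha=1.5))
```

```text
t 11.25 jig [-0.0441  0.0006  0.199 ] yaw-th -3.2163 F jig [ 0.08 -0.53  0.15] M [ 0.032  0.056 -0.01 ] gap 0.503 j6 -1.88 tilt [-3.e-04  1.e-04 -1.e+00]
shift/.25 [ 0.0033 -0.0026  0.2801] turn/pi -0.0019 yaw -3.1236
```

View pics/side3.png

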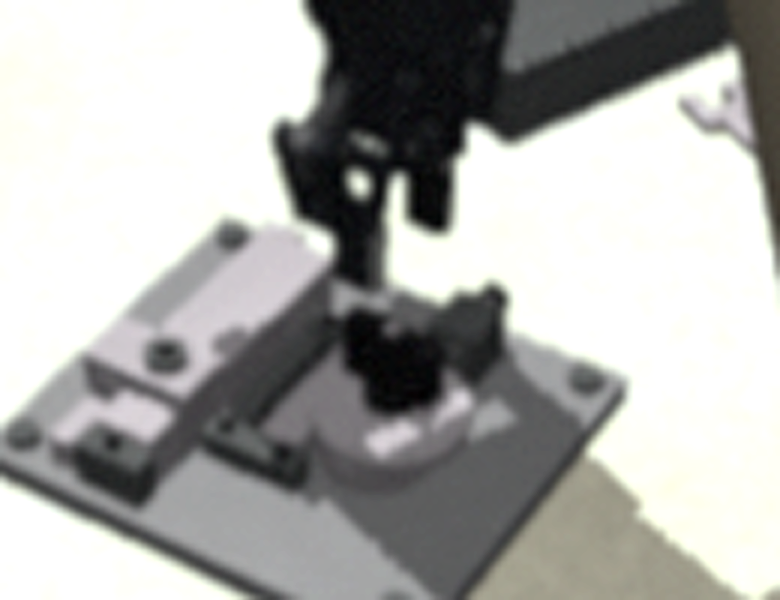

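The tube's front meets the stop (about (150,480)), and the half-open gripper straddles the knob (390,350). Descending and gripping.

Request:
move_arm:
  rows:
    - [0, [0.003, -0.003, 0.06], 0]
    - [0, [0.003, -0.003, 0.13], 0]
    - [0, [0.003, -0.003, 0.2], 0]
    - [0, [0.003, -0.003, 0.25], 0]
    - [0, [0.003, -0.003, 0.275], 0]
    - [0, [0.003, -0.003, 0.28], 0]
    - [0.4, [0.003, -0.003, 0.28], 0]
    - [0.5, [0.003, -0.003, 0.28], 0]
  newtons: 50

```text
clock: 12.3
eef_pos: [0.5014, -0.0265, 0.1296]
ee_rot: [0.0, -0.009, 1.0, -0.0]
force: [0.0, -0.0, -1.0]
finger_gap: 0.249
grasp_force: 0.0
```

Run:
```python
from h import *
rep()
```

```text
t 12.3 jig [-0.0448 -0.0002  0.1296] yaw-th -3.2158 F jig [ 0.02 -0.05 -0.97] M [0.021 0.016 0.032] gap 0.249 j6 -1.88 tilt [ 8.e-04 -2.e-04 -1.e+00]
```

Request:
move_arm:
  rows:
    - [0.6, [0, 0, 0], 0]
    - [0.65, [0, 0, 0], 0]
    - [0.7, [0, 0, 0], 0]
    - [0.8, [0, 0, 0], 0]
    - [1, [0, 0, 0], 0]
    - [1, [0, 0, 0], 0]
    - [1, [0, 0, 0], 0]
    - [1, [0, 0, 0], 0]

```text
clock: 13.3
eef_pos: [0.5013, -0.0258, 0.1296]
ee_rot: [0.0, -0.009, 1.0, 0.001]
force: [-0.9, 6.4, 4.2]
finger_gap: 0.157
grasp_force: 49.5
```

Run:
```python
from h import *
rep()
```

```text
t 13.3 jig [-0.0448  0.0005  0.1296] yaw-th -3.2158 F jig [-0.33  6.41  4.2 ] M [0.945 0.012 0.005] gap 0.157 j6 -1.88 tilt [ 6.0e-04  1.1e-03 -1.0e+00]
```

Request:
move_arm:
  rows:
    - [1, [0, 0.003, 0], 0.018]
    - [1, [0, 0.003, 0], 0.036]
    - [1, [0, 0.003, 0], 0.054]
    - [1, [0, 0.003, 0], 0.072]
    - [1, [0, 0.003, 0], 0.09]
    - [1, [0, 0.003, 0], 0.108]
    - [1, [0, 0.003, 0], 0.126]
    - [1, [0, 0.003, 0], 0.144]

```text
clock: 14.3
eef_pos: [0.5014, -0.0252, 0.1296]
ee_rot: [0.0, 0.216, 0.976, 0.0]
force: [-0.1, 6.2, 5.2]
finger_gap: 0.153
grasp_force: 49.4
```

Run:
```python
from h import *
rep()
```

```text
t 14.3 jig [-0.0447  0.0011  0.1296] yaw-th 2.6134 F jig [0.52 6.16 5.16] M [ 0.855 -0.07   0.152] gap 0.153 j6 -1.42 tilt [ 9.e-04  7.e-04 -1.e+00]
```

Request:
move_arm:
  rows:
    - [1, [0, 0, 0], 0.004]
    - [1, [0, 0, 0], 0.008]
    - [1, [0, 0, 0], 0.012]
    - [1, [0, 0, 0], 0.016]
    - [1, [0, 0, 0], 0.02]
    - [1, [0, 0, 0], 0.022]
    - [1, [0, 0, 0], 0.022]
    - [1, [0, 0, 0], 0.022]

```text
clock: 15.3
eef_pos: [0.5014, -0.0252, 0.1296]
ee_rot: [0.0, 0.249, 0.969, 0.001]
force: [0.2, 6.1, 3.7]
finger_gap: 0.153
grasp_force: 49.3
```

Run:
```python
from h import *
rep()
```

```text
t 15.3 jig [-0.0447  0.0012  0.1296] yaw-th 2.5459 F jig [0.81 6.03 3.65] M [ 0.904 -0.076  0.005] gap 0.153 j6 -1.36 tilt [ 9.e-04  1.e-03 -1.e+00]
```

Request:
move_arm:
  rows:
    - [1, [0, 0, 0], 0.003]
    - [1, [0, 0, 0], 0.006]
    - [1, [0, 0, 0], 0.009]
    - [1, [0, 0, 0], 0.012]
    - [1, [0, 0, 0], 0.015]
    - [1, [0, 0, 0], 0.018]
    - [1, [0, 0, 0], 0.018]
    - [1, [0, 0, 0], 0.018]

```text
clock: 16.3
eef_pos: [0.5014, -0.0251, 0.1296]
ee_rot: [0.0, 0.276, 0.961, 0.001]
force: [0.4, 6.2, 4.4]
finger_gap: 0.153
grasp_force: 49.3
```

Run:
```python
from h import *
rep()
```

```text
t 16.3 jig [-0.0447  0.0012  0.1296] yaw-th 2.4893 F jig [0.99 6.09 4.43] M [ 0.943 -0.169  0.017] gap 0.153 j6 -1.3 tilt [ 0.001  0.001 -1.   ]
```

Torque relaxes when held still, so I'll measure while still moving.

Request:
move_arm:
  rows:
    - [1, [0, 0, 0], 0]
    - [1, [0, 0, 0], 0]
    - [1, [0, 0, 0], 0]
    - [1, [0, 0, 0], 0]
    - [1, [0, 0, 0], 0.004]
    - [1, [0, 0, 0], 0.008]
    - [1, [0, 0, 0], 0.012]
    - [1, [0, 0, 0], 0.016]

```text
clock: 17.3
eef_pos: [0.5014, -0.0251, 0.1296]
ee_rot: [0.0, 0.3, 0.954, 0.001]
force: [2.0, 7.7, 4.3]
finger_gap: 0.154
grasp_force: 49.4
```

Run:
```python
from h import *
rep()
```

```text
t 17.3 jig [-0.0446  0.0013  0.1296] yaw-th 2.4389 F jig [2.75 7.46 4.32] M [ 1.004 -0.141  0.11 ] gap 0.154 j6 -1.25 tilt [ 0.0011  0.0011 -1.    ]
```

Request:
move_arm:
  rows:
    - [1, [0, 0, 0], 0.002]
    - [1, [0, 0, 0], 0.004]
    - [1, [0, 0, 0], 0.006]
    - [1, [0, 0, 0], 0.008]
    - [1, [0, 0, 0], 0.01]
    - [1, [0, 0, 0], 0.012]
    - [1, [0, 0, 0], 0.014]
    - [1, [0, 0, 0], 0.016]

```text
clock: 18.3
eef_pos: [0.5015, -0.025, 0.1296]
ee_rot: [0.0, 0.324, 0.946, 0.001]
force: [1.4, 6.4, 3.4]
finger_gap: 0.154
grasp_force: 49.4
```

Run:
```python
from h import *
rep()
```

```text
t 18.3 jig [-0.0446  0.0013  0.1296] yaw-th 2.3888 F jig [1.97 6.24 3.43] M [ 1.101 -0.17   0.114] gap 0.154 j6 -1.2 tilt [ 0.0011  0.0011 -1.    ]
```

Request:
move_arm:
  rows:
    - [1, [0, 0, 0], 0.001]
    - [1, [0, 0, 0], 0.002]
    - [1, [0, 0, 0], 0.003]
    - [1, [0, 0, 0], 0.004]
    - [1, [0, 0, 0], 0.006]
    - [1, [0, 0, 0], 0.009]
    - [1, [0, 0, 0], 0.012]
    - [1, [0, 0, 0], 0.015]

```text
clock: 19.3
eef_pos: [0.5015, -0.025, 0.1296]
ee_rot: [0.0, 0.346, 0.938, 0.001]
force: [1.2, 7.5, 3.3]
finger_gap: 0.158
grasp_force: 49.4
```

Run:
```python
from h import *
rep()
```

```text
t 19.3 jig [-0.0446  0.0013  0.1296] yaw-th 2.3416 F jig [1.87 7.32 3.33] M [ 1.169 -0.165  0.17 ] gap 0.158 j6 -1.15 tilt [ 0.0012  0.0012 -1.    ]
```

Request:
move_arm:
  rows:
    - [1, [0, 0, 0], 0.002]
    - [1, [0, 0, 0], 0.004]
    - [1, [0, 0, 0], 0.006]
    - [1, [0, 0, 0], 0.008]
    - [1, [0, 0, 0], 0.01]
    - [1, [0, 0, 0], 0.012]
    - [1, [0, 0, 0], 0.014]
    - [1, [0, 0, 0], 0.016]

```text
clock: 20.3
eef_pos: [0.5015, -0.025, 0.1296]
ee_rot: [0.0, 0.37, 0.929, 0.001]
force: [1.1, 7.7, 3.3]
finger_gap: 0.153
grasp_force: 49.3
```

Run:
```python
from h import *
rep()
```

```text
t 20.3 jig [-0.0446  0.0014  0.1296] yaw-th 2.2914 F jig [1.79 7.52 3.26] M [ 1.217 -0.218  0.114] gap 0.153 j6 -1.1 tilt [ 0.0013  0.0013 -1.    ]
```

Request:
move_arm:
  rows:
    - [1, [0, 0, 0], 0.002]
    - [1, [0, 0, 0], 0.004]
    - [1, [0, 0, 0], 0.006]
    - [1, [0, 0, 0], 0.008]
    - [1, [0, 0, 0], 0.01]
    - [1, [0, 0, 0], 0.012]
    - [1, [0, 0, 0], 0.014]
    - [1, [0, 0, 0], 0.016]

```text
clock: 21.3
eef_pos: [0.5015, -0.0249, 0.1296]
ee_rot: [0.0, 0.393, 0.92, 0.001]
force: [2.4, 7.3, 3.9]
finger_gap: 0.158
grasp_force: 49.3
```

Run:
```python
from h import *
rep()
```

```text
t 21.3 jig [-0.0445  0.0014  0.1296] yaw-th 2.2411 F jig [3.08 7.08 3.87] M [ 1.269 -0.251  0.13 ] gap 0.158 j6 -1.05 tilt [ 0.0014  0.0014 -1.    ]
```

Request:
move_arm:
  rows:
    - [1, [0, 0, 0], 0.002]
    - [1, [0, 0, 0], 0.004]
    - [1, [0, 0, 0], 0.006]
    - [1, [0, 0, 0], 0.008]
    - [1, [0, 0, 0], 0.01]
    - [1, [0, 0, 0], 0.012]
    - [1, [0, 0, 0], 0.014]
    - [1, [0, 0, 0], 0.016]

```text
clock: 22.3
eef_pos: [0.5016, -0.0249, 0.1296]
ee_rot: [0.0, 0.416, 0.909, 0.001]
force: [1.0, 8.9, 3.8]
finger_gap: 0.154
grasp_force: 49.3
```

Run:
```python
from h import *
rep()
```

```text
t 22.3 jig [-0.0445  0.0014  0.1296] yaw-th 2.1909 F jig [1.81 8.73 3.77] M [ 1.322 -0.293  0.186] gap 0.154 j6 -1.0 tilt [ 0.0015  0.0014 -1.    ]
```

Request:
move_arm:
  rows:
    - [1, [0, 0, 0], 0.002]
    - [1, [0, 0, 0], 0.004]
    - [1, [0, 0, 0], 0.006]
    - [1, [0, 0, 0], 0.008]
    - [1, [0, 0, 0], 0.01]
    - [1, [0, 0, 0], 0.012]
    - [1, [0, 0, 0], 0.014]
    - [1, [0, 0, 0], 0.016]

```text
clock: 23.3
eef_pos: [0.5016, -0.0248, 0.1296]
ee_rot: [0.0, 0.439, 0.899, 0.001]
force: [2.2, 7.4, 3.4]
finger_gap: 0.156
grasp_force: 49.3
```

Run:
```python
from h import *
rep()
```

```text
t 23.3 jig [-0.0445  0.0015  0.1296] yaw-th 2.1406 F jig [2.88 7.17 3.36] M [ 1.344 -0.306  0.173] gap 0.156 j6 -0.95 tilt [ 0.0015  0.0015 -1.    ]
```

Request:
move_arm:
  rows:
    - [1, [0, 0, 0], 0.002]
    - [1, [0, 0, 0], 0.004]
    - [1, [0, 0, 0], 0.006]
    - [1, [0, 0, 0], 0.008]
    - [1, [0, 0, 0], 0.01]
    - [1, [0, 0, 0], 0.012]
    - [1, [0, 0, 0], 0.014]
    - [1, [0, 0, 0], 0.016]

```text
clock: 24.3
eef_pos: [0.5016, -0.0248, 0.1296]
ee_rot: [0.0, 0.461, 0.887, 0.001]
force: [2.4, 8.6, 3.9]
finger_gap: 0.161
grasp_force: 49.2
```

Run:
```python
from h import *
rep()
```

```text
t 24.3 jig [-0.0444  0.0015  0.1296] yaw-th 2.0899 F jig [3.23 8.31 3.9 ] M [ 1.392 -0.362 -0.009] gap 0.161 j6 -0.9 tilt [ 0.0017  0.0017 -1.    ]
```

The torque has dropped to about 0, so the notch is starting. One small step to confirm.

Request:
move_arm:
  rows:
    - [1, [0, 0, 0], 0]
    - [1, [0, 0, 0], 0]
    - [1, [0, 0, 0], 0]
    - [1, [0, 0, 0], 0]
    - [1, [0, 0, 0], 0.002]
    - [1, [0, 0, 0], 0.004]
    - [1, [0, 0, 0], 0.006]
    - [1, [0, 0, 0], 0.008]

```text
clock: 25.3
eef_pos: [0.5016, -0.0248, 0.1296]
ee_rot: [0.0, 0.473, 0.881, 0.001]
force: [2.1, 8.9, 3.5]
finger_gap: 0.154
grasp_force: 49.2
```

Run:
```python
from h import *
rep()
```

```text
t 25.3 jig [-0.0444  0.0015  0.1296] yaw-th 2.0645 F jig [2.88 8.64 3.48] M [ 1.4   -0.344 -0.16 ] gap 0.154 j6 -0.87 tilt [ 0.0017  0.0017 -1.    ]
```

It now pulls clockwise at 0.16 N m, so the roller is dropping in. Letting go and lifting.

Request:
move_arm:
  rows:
    - [0.4, [0, 0, 0], 0]
    - [0, [0, 0, 0], 0]
    - [-0.2, [0, 0, 0], 0]
    - [-0.2, [0, 0, 0], 0]
    - [-0.2, [0, 0, -0.05], 0]
    - [-0.2, [0, 0, -0.15], 0]
    - [-0.2, [0, 0, -0.28], 0]
    - [-0.2, [0, 0, -0.4], 0]

```text
clock: 26.3
eef_pos: [0.5011, -0.0258, 0.2312]
ee_rot: [0.001, 0.472, 0.881, 0.0]
force: [-0.1, -0.2, -0.0]
finger_gap: 0.6
grasp_force: 0.0
```

Request:
move_arm:
  rows:
    - [-0.2, [0.05, -0.05, -0.1], 0]
    - [-0.2, [0.1, -0.1, -0.2], 0]
    - [-0.2, [0.2, -0.2, -0.3], 0]
    - [-0.2, [0.3, -0.3, -0.3], 0]
    - [-0.2, [0.4, -0.4, -0.3], 0]
    - [-0.2, [0.5, -0.5, -0.3], 0]
    - [-0.2, [0.55, -0.55, -0.3], 0]
    - [-0.2, [0.6, -0.6, -0.3], 0]

```text
clock: 27.3
eef_pos: [0.2928, 0.0161, 0.3046]
ee_rot: [0.001, 0.472, 0.881, 0.0]
force: [-0.4, -0.1, 0.6]
finger_gap: 0.598
grasp_force: 0.0
```

Run:
```python
from h import *
rep()
ims=[]
for n,f in(('top',5),('side',5)):
    c=cams.camera(n); u=proj(c,W(0,0,.03))[0].astype(int)
    k=c['color'][u[1]-50:u[1]+50,u[0]-50:u[0]+50,::-1] if n=='top' else c['color'][u[1]-50:u[1]+50,u[0]-60:u[0]+60,::-1]
    ims.append(cv2.resize(k,None,fx=3.6,fy=3.6,interpolation=cv2.INTER_CUBIC))
cv2.imwrite('pics/end.png',cv2.convertScaleAbs(np.hstack(ims),alpha=1.5))
```

```text
t 27.3 jig [-0.2485  0.0615  0.3046] yaw-th 2.0651 F jig [-0.42 -0.07  0.57] M [-0.023  0.026  0.021] gap 0.598 j6 -0.94 tilt [ 1.1e-03 -4.0e-04 -1.0e+00]
```

View pics/end.png

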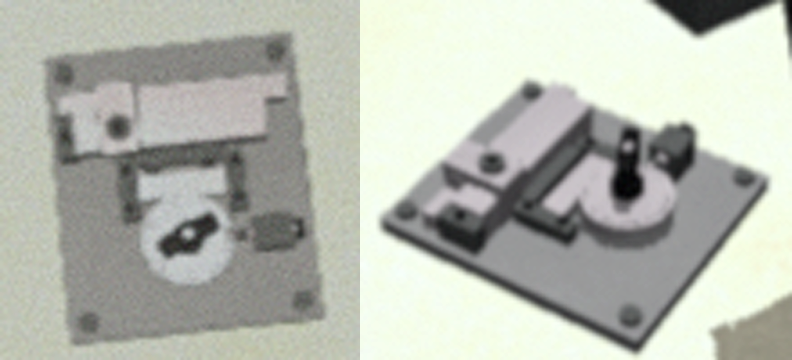

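The end view shows the tube's front against the stop (70,125) and the pad against the tube. The bar has drawn itself on to about 1.1 rad, and the plunger is extended into the notch (240,233). The arm is clear of everything.

```bash
python3 -c "
from rig import arm
print(arm.finish_job())"
```

```text
the job is handed in; nothing more can be done
None
```

The tube is home against the end stop (it met the stop at about 9 N), the knob is turned clockwise into the notch and released, the arm is clear of everything, and the job was handed in at about 27 s.

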